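# Make up two set-up tool kits

### The arm

A 7-joint arm with a two-finger parallel gripper is mounted at the origin on the work surface. World frame = base frame: x ahead of the robot, y to its left, z up, the work surface at z = 0. Lengths are in mm, angles in rad, forces in N, time in s.
With the tool pointing down it reaches from about 425 to 875 mm from the base axis. Payload 8.4 kg.
Tool frame: the origin (TCP) lies on the front face of the gripper's body, between the roots of the fingers; the fingertips stand 73 mm ahead of it and the grasp point (between the pads) lies 54 mm ahead of it; z points along the fingers, y is the line along which they close (so a half turn about z gives the same grasp; the last joint's range is limited). The gripper opens to 85 mm and grips with 20 to 120 N. Pads are 22 mm wide; open, the fingers measure 114 mm over their backs; the gripper's body (76 mm by 85 mm) begins 54 mm behind the grasp point. The pads swing forward as they close: fully open they stand 13 mm farther back than shut.
Start: joints at [-1.342, 0.333, 0.04, 1.465, -0.013, 1.343, -0.059], TCP at [209.277, 615.363, 303.908] pointing down, gripper open.
Joint ranges: [-2.58, 2.58], [-0.38, 2.09], [-1.3, 1.39], [0.25, 2.4], [-1.5, 4.64], [0.08, 2.09], [-2.65, 2.65]. Speed limits (rad/s): [2.22, 2.22, 2.79, 2.79, 3.14, 3.14, 3.14].

### API

Orientations are given as a unit quaternion [w, x, y, z].
In Python, from plant import robot, ik, monitor, capture, get_calibration gives the robot as it stands. The module is installed in compiled form; this text tells all that it offers. Calls block until the motion is done:
- robot.move_ptp(position, orientation): joint-space move of the TCP to a pose.
- robot.move_straight(position, attitude=None, vel=150): straight line of the TCP; attitude=None keeps the orientation; vel is the mean speed in mm/s.
- robot.move_j(angles): joint-space move.
- robot.move_gripper(opening): opening from 0.0 (shut) to 1.0 (fully open); the grip force is fixed at half the most; returns when the fingers have stopped.
- robot.sleep(seconds).
- ik(position, orientation): joint angles nearest the present ones, or None.
- monitor.state(): the state.
- capture(name): name is "scene" or "top" or "wrist"; returns (picture, depth): 420x560x3 uint8, red, green, blue; 420x560 float32, mm along the optical axis (not along the pixel's ray), 0 where there is no reading.
- get_calibration(name): a dict with "intrinsics" (3x3 intrinsics, pixels), "distortion" ([k1, k2, p1, p2, k3] as OpenCV has them; the pictures are not rectified), "rvec" (rotation vector, rad) and "tvec" (3), from world to camera coordinates, as OpenCV has them. Camera axes: x right, y down, z forward; pixel columns grow to the right and rows downward; lengths in mm; the calibration is good to about 2 mm. A picture is of the moment at which its call begins: read the wrist's pose just before it. get_calibration takes no time and is no camera call; for the wrist camera it gives the pose at the moment of the call.
A pose or a line that the arm cannot do raises robot.IKError and nothing moves.
- robot.close_job(): hands the job in; it is judged then, once.
The state is a dict: "t": time; "qpos": joint angles; "qd": joint speeds; "joint_torque": joint torques, N m; "tool_pos": TCP position; "tcp_rot": TCP orientation; "ft_force": force on the tool from outside, world axes, zero at the start; "torque": the same for the moment, N m; "grip_width": opening from 0.0 (shut) to 1.0 (fully open); "gripper_force": force on a finger pad.
Only numpy, scipy, OpenCV 4.12 (cv2) and the standard library are available. Lean on these libraries where they do the work, as an engineer would, in place of code of your own. Each camera call takes 0.05 s, during which the arm holds its last target. There are 200 camera calls.

### The job

Make up the kits for two milling set-ups in the grey trays. The two-bay tray gets the face-milling kit: the shell-mill arbor upright on the middle of the round rubber pad and the face mill, as it stands, in the bay beside it; the three-bay tray gets the end-milling kit: the collet chuck upright on the middle of the rubber pad, the collet standing in the small bay beyond the pad, and the boxed end mill lying flat in the long bay. Set everything down gently, knock nothing over, and leave the shrink-fit chuck where it stands.

Things in the scene. Friction and masses are not known exactly. Their poses are not given: they have to be found in the camera images.
- arbor: Shell-mill arbor, bright steel, 95 mm tall, 0.6 kg. Stands upright on its taper. From below: 0-25 mm taper, 36 mm across; 25-51 mm grooved flange, 50 across; 51-76 mm plain body, 45 across; 76-95 mm spigot, 22 across, two dark tenons 6 mm high at its foot. Grip round the 45 mm body, from above. Origin: centre of the underside; z up.
- face_mill: Face mill: dark steel cutter 40 mm tall, 0.35 kg, standing cutting side up: five small gold inserts round the top, bore in the middle. 45 mm across up to 26 mm, then 50 mm across; grip it across the 50 mm rim from above. Origin: centre of the underside; z up.
- chuck: Collet chuck, bright shank and dark nose, 105 mm tall, 0.75 kg. Stands upright on its taper. From below: 0-25 mm taper, 36 mm across; 25-51 mm grooved flange, 50 across; 51-82 mm dark neck, 45 across; 82-105 mm dark nut, 50 across, with six bright slots. Grip round the nut, from above. Origin: centre of the underside; z up.
- collet: Spring collet: bright steel slotted cone 40 mm tall, 0.14 kg, standing on its broad end: 33 mm across up to 12 mm, then tapering to 25 mm at the top. Grip it low, on the broad part. Origin: centre of the underside; z up.
- mill_box: End mill in its frosted plastic box: a square bar 100 x 26 x 26 mm lying flat, 0.2 kg, the cutter seen inside. (The thinner 13 mm boxes on the bench are empties.) x along its length. Origin: centre of the underside; z up.
- shrink_chuck: Shrink-fit chuck, all bright steel, 125 mm tall: not part of either kit, stays where it is. Stands upright on its taper. From below: 0-25 mm taper, 36 mm across; 25-51 mm grooved flange, 50 across; 51-63 mm collar, 41 across; 63-125 mm slim smooth cone, 37 to 27 across. Origin: centre of the underside; z up.
- tray_two: Grey tray with two bays, 92 mm (x) by 180 mm (y), fixed. Floor 3 mm thick; walls and dividers 15 mm high from the bench, 4 mm thick. Bays 84 x 84 mm: one centred at x 0, y +44 mm, with a black round rubber pad 66 mm across at its centre, pad top 5 mm above the bench; a plain one at x 0, y -44 mm. x points roughly away from the robot. Origin: centre of the underside; z up.
- tray_three: Grey tray with three bays, 156 (x) by 188 mm (y), fixed; floor, walls and 66 mm rubber pad as on the two-bay tray. Bays (x by y, centre): pad bay 84 x 92 at (-32, +44), pad at its centre; small bay 60 x 92 at (+44, +44), beyond the pad; long bay 148 x 84 at (0, -48), for the box lying along x. x points roughly away from the robot. Origin: centre of the underside; z up.
There are look-alikes about, which are no part of the job. Leave any green look-alike of the tray_two alone. Leave any green look-alike of the chuck alone.

How it is judged (in metres and radians):
At the end, for the whole second after the job is handed in: Holders within 16 mm of their pad centres; face mill within 22, collet 17 x 33, box 27 x 32 mm (tray x, y) of their bay centres; all within 4 mm of their floor, 0.1 rad of upright as at the start, released, at rest; shrink-fit chuck upright within 20 mm of its start (x of arbor in the frame of tray_two between -0.016 and 0.016 m and y of arbor in the frame of tray_two between 0.028 and 0.06 m and z of arbor in the frame of tray_two between 0.001 and 0.009 m and angle between each of arbor, face_mill, chuck, collet, mill_box, shrink_chuck's own z axis and vertical below 0.1 rad and linear speed of each of arbor, face_mill, chuck, collet, mill_box below 0.02 m/s and angular speed of each of arbor, face_mill, chuck, collet, mill_box below 0.2 rad/s and contact force between the fingers and arbor below 0.1 N and x of face_mill in the frame of tray_two between -0.022 and 0.022 m and y of face_mill in the frame of tray_two between -0.066 and -0.022 m and z of face_mill in the frame of tray_two between -0.001 and 0.007 m and contact force between the fingers and face_mill below 0.1 N and x of chuck in the frame of tray_three between -0.048 and -0.016 m and y of chuck in the frame of tray_three between 0.028 and 0.06 m and z of chuck in the frame of tray_three between 0.001 and 0.009 m and contact force between the fingers and chuck below 0.1 N and x of collet in the frame of tray_three between 0.027 and 0.061 m and y of collet in the frame of tray_three between 0.011 and 0.077 m and z of collet in the frame of tray_three between -0.001 and 0.007 m and contact force between the fingers and collet below 0.1 N and x of mill_box in the frame of tray_three between -0.027 and 0.027 m and y of mill_box in the frame of tray_three between -0.08 and -0.016 m and z of mill_box in the frame of tray_three between -0.001 and 0.007 m and contact force between the fingers and mill_box below 0.1 N and distance of shrink_chuck from where it was at the start of the episode below 0.02 m); the robot touches nothing.
It fails at once if one of the holders, the face mill, the collet or the box is tipped over (more than 0.6 rad from upright) (angle between any of arbor, face_mill, chuck, collet, mill_box, shrink_chuck's own z axis and vertical above 0.6 rad).
It fails at once if one of the five things is dropped: it moves faster than 0.6 m/s without being held by the fingers (a fall of about 18 mm) ((linear speed of arbor above 0.6 m/s and contact force between the fingers and arbor below 0.1 N) or (linear speed of face_mill above 0.6 m/s and contact force between the fingers and face_mill below 0.1 N) or (linear speed of chuck above 0.6 m/s and contact force between the fingers and chuck below 0.1 N) or (linear speed of collet above 0.6 m/s and contact force between the fingers and collet below 0.1 N) or (linear speed of mill_box above 0.6 m/s and contact force between the fingers and mill_box below 0.1 N)).
It also fails if it takes over 128 s, if anything falls off the work surface, if the arm or the gripper's body presses on something with over 40 N, if the wrist force passes 120 N, or if a joint passes its speed limit or range.

## Working session

There is one attempt and no reset: what is moved stays moved. The work goes in short steps, each a Python script; the robot and the scene stay as the last script left them, time stands still between calls to the robot, and variables do not carry over. Pictures are saved under pics/ and viewed, at most 14 in all, crops included, and the job is handed in when it is done.

```bash
mkdir -p pics; ls; python3 - <<'E'
from plant import robot, ik, monitor, capture, get_calibration
import cv2,numpy as np
for n in ("scene","top"):
    p,d=capture(n); cv2.imwrite(f"pics/{n}0.png",p[:,:,::-1]); np.savez(f"{n}0.npz",p=p,d=d)
    c=get_calibration(n); R=cv2.Rodrigues(np.array(c["rvec"],float))[0]
    print(n,c["intrinsics"],c["distortion"],-R.T@np.array(c["tvec"]).ravel(),R[2])
s=monitor.state();print(s["t"],s["tcp_rot"],s["ft_force"],s["grip_width"])
E
```

```text
pics
scene [[511.82831269   0.         284.92739856]
 [  0.         511.82831269 209.79961312]
 [  0.           0.           1.        ]] [-0.0490416  0.         0.         0.         0.       ] [1172.91706192 -623.12734195  894.22413645] [-0.55752762  0.48077424 -0.67677108]
top [[452.51005015   0.         279.58248199]
 [  0.         452.51005015 204.05217869]
 [  0.           0.           1.        ]] [-0.01714371  0.          0.          0.          0.        ] [ 306.32509077   -9.06063512 1153.09476174] [ 0.12385555  0.02221195 -0.99205163]
0.1 [-8.07343874e-05  1.63188381e-01  9.86594662e-01 -7.20227859e-04] [-0.07679162  0.22391674 -0.45072765] 0.9976536173057338
```

View pics/scene0.png

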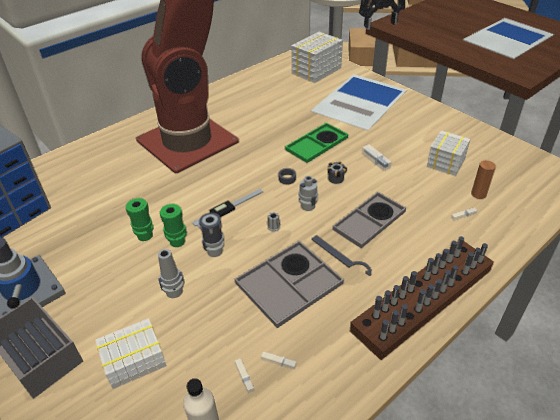

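View pics/top0.png

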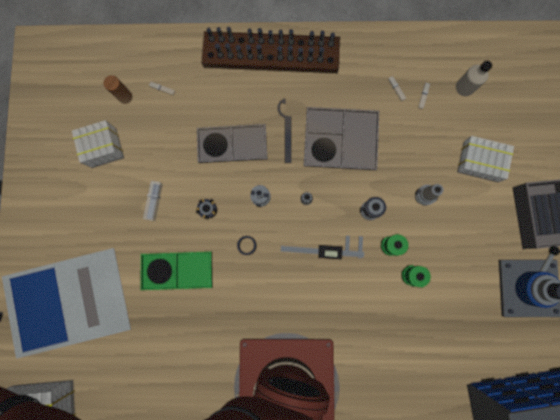

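The views show the kit in the top picture as follows: arbor (260,195), face mill (207,208), collet (307,198), collet chuck (374,208), shrink-fit chuck (429,194) and a large box (152,200). The two-bay tray is at (232,144) and the three-bay tray at (342,138). The green look-alikes are at (177,270), (396,245) and (417,276). Next I measure positions with both cameras.

```bash
cat > h.py <<'E'
from plant import robot, ik, monitor, capture, get_calibration
import cv2, numpy as np
def cam(n):
    c=get_calibration(n); R=cv2.Rodrigues(np.array(c["rvec"],float))[0]
    return np.array(c["intrinsics"]),np.array(c["distortion"]),R,-R.T@np.array(c["tvec"],float).ravel()
def rays(c,uv):
    n=cv2.undistortPoints(np.asarray(uv,np.float64).reshape(-1,1,2),c[0],c[1]).reshape(-1,2)
    return np.c_[n,np.ones(len(n))]@c[2]           # world dirs with unit optical depth
def onplane(c,uv,z):
    r=rays(c,uv); return c[3]+r*((z-c[3][2])/r[:,2])[:,None]
def cloud(c,d):
    v,u=np.mgrid[:d.shape[0],:d.shape[1]]
    P=c[3]+rays(c,np.c_[u.ravel(),v.ravel()])*d.reshape(-1,1)
    P[d.ravel()==0]=np.nan
    return P.reshape(*d.shape,3)
def cross(c1,uv1,c2,uv2):
    a,b=rays(c1,[uv1])[0],rays(c2,[uv2])[0]
    s=np.linalg.lstsq(np.c_[a,-b],c2[3]-c1[3],rcond=None)[0]
    p,q=c1[3]+a*s[0],c2[3]+b*s[1]
    return (p+q)/2,np.linalg.norm(p-q)
def project(c,P): return cv2.projectPoints(np.asarray(P,float).reshape(-1,1,3),cv2.Rodrigues(c[2])[0],-c[2]@c[3],c[0],c[1])[0].reshape(-1,2)
E
python3 - <<'E'
from h import *
np.set_printoptions(precision=1,suppress=True)
T=np.load("top0.npz");S=np.load("scene0.npz");ct,cs=cam("top"),cam("scene")
Pt,Ps=cloud(ct,T["d"]),cloud(cs,S["d"])
print("table z",np.nanmedian(Pt[210:225,290:360,2]),np.nanmedian(Ps[255:275,100:150,2]))
seeds=dict(arbor=(260,195),face=(207,208),collet=(307,198),chuck=(374,208),shrink=(429,194),box=(152,200))
for n,(u,v) in seeds.items():
    w=Pt[v-25:v+26,u-25:u+26].reshape(-1,3); w=w[w[:,2]>8]
    h=np.percentile(w[:,2],97); t=w[w[:,2]>h-6]
    ctr=np.median(w,0)
    s=Ps.reshape(-1,3); s=s[(np.linalg.norm(s[:,:2]-ctr[:2],axis=1)<45)&(s[:,2]>8)]
    hs=np.percentile(s[:,2],97) if len(s) else 0; t2=s[s[:,2]>hs-6]
    print(n,"top: h",h,"ctr",(t.min(0)+t.max(0))/2,"ext",np.ptp(t,axis=0),"| scene h",hs,"ctr",(t2.min(0)+t2.max(0))/2 if len(t2) else "")
    if n=="box":
        for q in(t,t2): print(cv2.minAreaRect(q[:,:2].astype(np.float32)))
g=T["p"].astype(int)
m=((g.max(2)-g.min(2)<25)&(g.max(2)<150)).astype(np.uint8)
m[:100]=0;m[175:]=0
for x in ((190,272),(300,385)):
    k=np.zeros_like(m);k[:,x[0]:x[1]]=m[:,x[0]:x[1]]
    k=cv2.morphologyEx(k,cv2.MORPH_OPEN,np.ones((5,5)))
    c=max(cv2.findContours(k,0,2)[0],key=cv2.contourArea)
    r=cv2.minAreaRect(onplane(ct,c.reshape(-1,2),15)[:,:2].astype(np.float32));print("tray",r)
    b=((g.max(2)<45)&(k>0)).astype(np.uint8)
    c=max(cv2.findContours(b,0,2)[0],key=cv2.contourArea);M=cv2.moments(c);e=(M["m10"]/M["m00"],M["m01"]/M["m00"])
    print("pad px",e,onplane(ct,[e],5))
E
```

```text
table z 0.9807858482072334 0.5598612413920137
arbor top: h 97.88578516895743 ctr [464.7  63.4  97.3] ext [19.6 19.1 10.7] | scene h 95.73746036848478 ctr [467.1  63.   94.6]
face top: h 45.90843819916293 ctr [433.2 198.5  43.9] ext [50.2 50.1  8. ] | scene h 44.517076343980406 ctr [434.7 198.1  42.4]
collet top: h 45.00833474115711 ctr [462.7 -49.7  42.8] ext [25.4 24.8  7.5] | scene h 42.47604457225756 ctr [465.7 -53.1  41. ]
chuck top: h 109.89029327452889 ctr [ 429.7 -208.4  108.4] ext [47.4 49.   8.8] | scene h 108.59977321743686 ctr [ 433.2 -208.9  106.5]
shrink top: h 128.23393193117633 ctr [ 466.4 -346.6  127.1] ext [27.8 27.4  9.5] | scene h 126.70202287583437 ctr [ 470.3 -346.5  125.8]
box top: h 30.96057846873343 ctr [456.7 341.5  29.2] ext [99.5 39.   8.5] | scene h 30.392155924624085 ctr [455.9 339.7  28.6]
((456.3120422363281, 340.75408935546875), (27.114912033081055, 99.2161865234375), 80.37413787841797)
((455.4847717285156, 339.2022399902344), (30.700368881225586, 86.33537292480469), 80.2430648803711)
tray ((607.7886962890625, 141.1331024169922), (94.29421997070312, 179.7967529296875), 2.9110684394836426)
pad px (214.6217162872154, 146.4559252772913) [[601.5 186.3   5. ]]
tray ((619.6918334960938, -142.1582794189453), (188.02438354492188, 157.9477081298828), 86.59330749511719)
pad px (321.87221095334684, 152.1446923597025) [[584.9 -92.8   5. ]]
```

```bash
cat >> h.py <<'E'
def Q(psi):  # tool down, closing axis y at world angle psi (deg); half turn is equivalent
    f=np.radians(psi+90)/2; return [0,float(np.cos(f)),float(np.sin(f)),0]
E
python3 - <<'E'
from h import *
np.set_printoptions(precision=2,suppress=True)
for n,(x,y) in dict(two=(560,141),three=(570,-142)).items():
    robot.move_ptp([x,y,330],Q(90)); s=monitor.state(); c=cam("wrist"); p,d=capture("wrist")
    np.savez(f"w_{n}.npz",p=p,d=d,K=c[0],D=c[1],R=c[2],C=c[3]); cv2.imwrite(f"pics/w_{n}.png",p[:,:,::-1])
    print(s["t"],s["tool_pos"],s["qpos"],c[0][0,0],c[3],c[2][2])
E
```

```text
2.2167 [559.77 142.26 329.87] [-0.74  0.18  0.48  1.63 -0.08  1.35  1.32] 301.72145805161665 [494.59 142.74 398.87] [ 0.26  0.   -0.97]
3.3583 [ 570.53 -139.94  329.78] [-0.42  0.22  0.69  1.61 -0.14  1.36  1.86] 301.72145805161665 [ 505.38 -139.55  398.8 ] [ 0.26  0.   -0.97]
```

View pics/w_two.png

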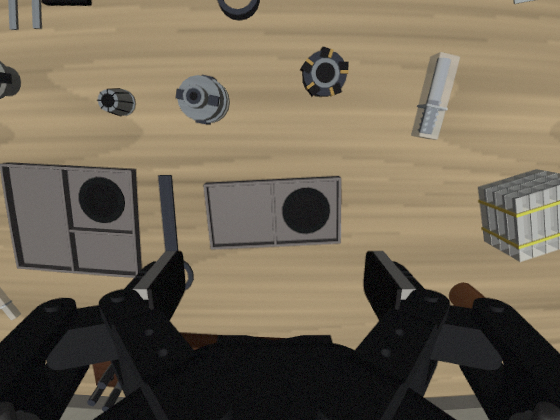

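View pics/w_three.png

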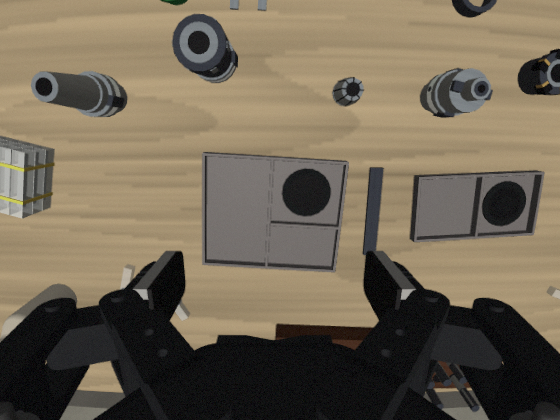

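The wrist pictures show both trays clearly. The two-bay tray outline spans (205–341, 177–249) with its pad at (306,210). The three-bay tray spans (203–348, 153–270) with its pad at (306,191). I refine the positions from these two wrist views.

```bash
python3 - <<'E'
from h import *
np.set_printoptions(precision=1,suppress=True)
V={}
for n in("two","three"):
    f=np.load(f"w_{n}.npz");V[n]=(f["p"].astype(int),f["d"],(f["K"],f["D"],f["R"],f["C"]))
def blob(m,uv):  # component nearest uv
    k,l,st,ce=cv2.connectedComponentsWithStats(m.astype(np.uint8))
    i=min((i for i in range(1,k) if st[i,4]>300),key=lambda i:np.hypot(*(ce[i]-uv)))
    return ce[i],(l==i).astype(np.uint8)
pads=dict(two=dict(two=(306,210),three=(504,203)),three=dict(three=(306,191),two=(101,199)))
for n in pads:
    px={}
    for v,(p,d,c) in V.items():
        e,_=blob(p.max(2)<50,pads[n][v]); px[v]=e
        x0,y0=pads[n][v]
    print("pad",n,px,cross(V["two"][2],px["two"],V["three"][2],px["three"]),[onplane(V[v][2],[px[v]],5)[0] for v in V])
for v,seed,dims in(("two",(240,213),0),("three",(235,210),0)):
    p,d,c=V[v]
    m=((p.max(2)-p.min(2)<22)&(p.max(2)<150)).astype(np.uint8)
    m[250 if v=="two" else 272:]=0
    m=cv2.morphologyEx(m,cv2.MORPH_OPEN,np.ones((3,3)))
    _,b=blob(m,seed); cc=max(cv2.findContours(b,0,2)[0],key=cv2.contourArea)
    print("tray",v,cv2.boundingRect(cc),cv2.minAreaRect(onplane(c,cc.reshape(-1,2),15)[:,:2].astype(np.float32)))
    P=cloud(c,d).reshape(-1,3)
O=dict(arbor=(466,63),face=(434,198),collet=(464,-51),chuck=(431,-208),shrink=(468,-346),box=(456,340))
for n,o in O.items():
    for v,(p,d,c) in V.items():
        P=cloud(c,d).reshape(-1,3); w=P[(np.hypot(P[:,0]-o[0],P[:,1]-o[1])<50)&(P[:,2]>8)&(P[:,2]<140)]
        if len(w)<30: continue
        h=np.percentile(w[:,2],96); t=w[w[:,2]>h-6]
        print(n,v,len(t),"h",h,(t.min(0)+t.max(0))/2,np.ptp(t,axis=0),cv2.minAreaRect(t[:,:2].astype(np.float32)) if n=="box" else "")
E
```

```text
pad two {'two': array([305.7, 210.1]), 'three': array([503.6, 203.1])} (array([606.5, 186.3,   2. ]), np.float64(0.10358299111017757)) [array([605.6, 186. ,   5. ]), array([605.8, 183.8,   5. ])]
pad three {'two': array([101.3, 199.7]), 'three': array([306. , 191.9])} (array([591.8, -96.1,   2.4]), np.float64(0.2758895705112882)) [array([591.3, -94.5,   5. ]), array([591.1, -96.4,   5. ])]
tray two (204, 176, 137, 73) ((607.5087890625, 141.90570068359375), (93.35919189453125, 178.15667724609375), 2.947080373764038)
tray three (202, 152, 147, 120) ((620.2528686523438, -141.73983764648438), (186.45672607421875, 155.78085327148438), 86.563232421875)
arbor two 409 h 94.98647419339888 [466.4  65.   93.4] [20.6 20.9  7.5] 
arbor three 422 h 94.58092915080597 [465.9  64.2  92.6] [21.2 22.1  7.8] 
face two 1716 h 40.93971873162199 [434.8 199.   38.8] [52.9 52.7  7.3] 
face three 851 h 40.61334072055239 [434.9 189.4  38.3] [52.3 37.2  7.4] 
collet two 426 h 40.34826629931614 [463.7 -49.4  38.1] [27.1 26.8  7.3] 
collet three 429 h 40.425814322523834 [464.1 -50.9  38.1] [26.2 25.8  7.3] 
chuck two 80 h 39.48157515940543 [ 436.1 -185.6   38.1] [25.6 11.4  9. ] 
chuck three 2501 h 105.76718513439181 [ 431.6 -208.   103.8] [49.1 50.6  8. ] 
shrink three 774 h 125.10069481039304 [ 468.4 -345.2  123.2] [27.1 28.1  8. ] 
box two 1825 h 26.097623841402303 [456.2 341.8  23.7] [97.6 41.4  7.2] ((456.7972717285156, 341.4160461425781), (27.66287612915039, 98.7767333984375), 80.0940170288086)
```

```bash
cat >> h.py <<'E'
def say(tag):
    s=monitor.state(); print(tag,"t %.1f"%s["t"],np.round(s["tool_pos"],1),"ft",np.round(s["ft_force"],1),"w %.3f F %.1f"%(s["grip_width"],s["gripper_force"]))
def pick(xy,psi,tcpz,opening,clear):
    robot.move_gripper(opening)
    robot.move_ptp([*xy,clear],Q(psi)); robot.sleep(0.2)
    robot.move_straight([*xy,tcpz],Q(psi),vel=120); robot.sleep(0.2); say("at")
    robot.move_gripper(0.0); say("gripped")
    robot.move_straight([*xy,tcpz+30],Q(psi),vel=60); say("lifted")
def place(xy,psi,tcpz,opening,via,up):
    """via: carrying height of the TCP; tcpz: TCP height with the thing standing; stops on contact"""
    s=monitor.state()["tool_pos"]; robot.move_straight([s[0],s[1],via],vel=150)
    robot.move_ptp([*xy,via],Q(psi)); robot.sleep(0.3)
    robot.move_straight([*xy,tcpz+12],Q(psi),vel=120); robot.sleep(0.3); say("above")
    f0=monitor.state()["ft_force"][2]; z=tcpz+12
    while z>tcpz-1.5:
        z-=3 if z>tcpz+4 else 0.75; robot.move_straight([*xy,z],Q(psi),vel=30); robot.sleep(0.05)
        if monitor.state()["ft_force"][2]-f0>2.5: break
    say("down")
    robot.move_gripper(opening); robot.sleep(0.2); say("released")
    robot.move_straight([*xy,up],Q(psi),vel=120)
E
python3 - <<'E'
from h import *
pick((464,-50.5),86.6,74,0.7,140)
p,d=capture("wrist"); cv2.imwrite("pics/g_collet.png",p[:,:,::-1])
E
```

```text
at t 5.8 [464.5 -50.4  74.7] ft [-0.5 -0.4  0.6] w 0.699 F 0.0
gripped t 6.2 [464.2 -50.5  74.6] ft [-3.6  0.1  9.6] w 0.353 F 58.5
lifted t 6.9 [464.  -50.3 104.1] ft [-0.1  0.3 -2. ] w 0.360 F 59.4
```

View pics/g_collet.png

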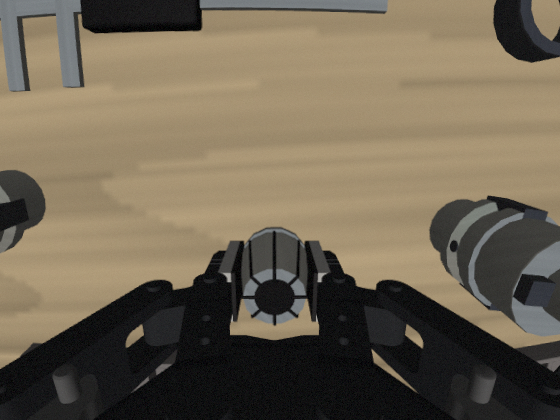

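The collet is held upright between the pads at (275,280), with its nearest neighbour well clear. Next I place it, then fetch the face mill.

```bash
python3 - <<'E'
from h import *
place((666.5,-100.7),86.6,77.6,0.5,160,200)
p,d=capture("wrist"); cv2.imwrite("pics/p_collet.png",p[:,:,::-1])
pick((434.6,198.8),2.9,88,0.85,170)
E
```

```text
above t 9.6 [ 666.8 -100.7   90.2] ft [ 0.3  0.3 -1.7] w 0.352 F 59.4
down t 11.7 [ 666.6 -100.8   77.8] ft [-1.7  0.5  1.8] w 0.358 F 59.8
released t 12.2 [ 666.5 -100.7   77.6] ft [-0.  -0.7  0.4] w 0.503 F 0.0
at t 16.8 [434.9 199.2  88.6] ft [ 0.6 -0.   0.6] w 0.847 F 0.0
gripped t 17.2 [435.  199.1  88.8] ft [-3.  -1.4 12.8] w 0.559 F 59.7
lifted t 17.9 [434.4 199.  118. ] ft [ 0.  -0.7 -3.8] w 0.560 F 62.2
```

View pics/p_collet.png

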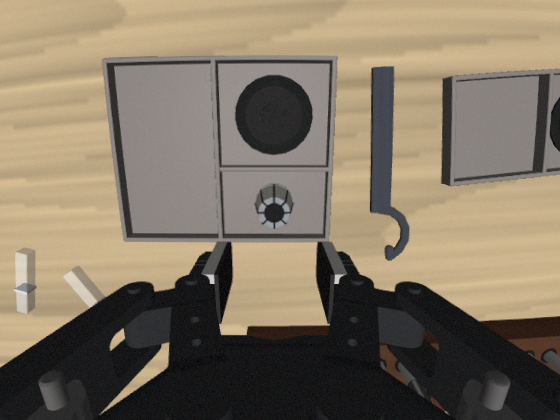

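The collet stands upright in the middle of the small bay at (273,207).

```bash
python3 - <<'E'
from h import *
place((609.8,97.5),2.9,91.7,0.8,190,220)
pick((466.1,64.4),2.9,115,0.8,230)
place((605.5,185.3),2.9,120.6,0.75,240,260)
p,d=capture("wrist"); cv2.imwrite("pics/p_arbor.png",p[:,:,::-1])
E
```

```text
above t 20.9 [610.   97.6 104.2] ft [-0.2  0.4 -2.1] w 0.559 F 62.2
down t 23.0 [609.9  97.5  92. ] ft [-1.9  0.1  2.9] w 0.567 F 62.6
released t 23.6 [609.8  97.5  91.7] ft [-1.2 -0.3 -0.1] w 0.802 F 0.0
at t 27.3 [466.4  64.7 115.5] ft [ 0.5 -0.2  0.4] w 0.795 F 0.0
gripped t 27.7 [466.2  64.6 115.8] ft [-6.5  0.2 16.6] w 0.550 F 58.8
lifted t 28.3 [465.9  64.7 144.9] ft [-0.3 -0.1 -6.5] w 0.548 F 62.5
above t 31.8 [605.6 185.4 133. ] ft [-0.1  0.  -6.6] w 0.548 F 62.7
down t 33.9 [605.6 185.3 121.1] ft [-4.6  0.   2.3] w 0.549 F 63.5
released t 34.4 [605.6 185.3 120.6] ft [-0.3 -0.7  0.2] w 0.750 F 0.0
```

View pics/p_arbor.png

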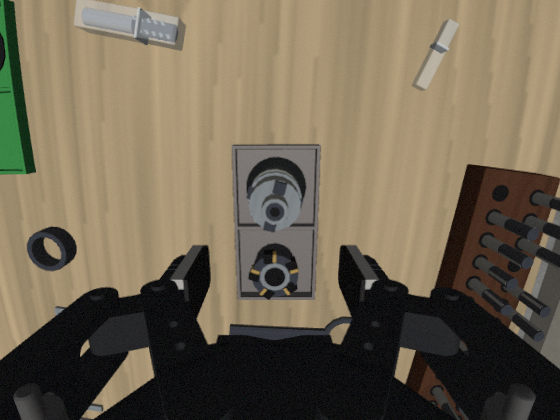

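The arbor stands on its pad at (275,200) and the face mill in its bay at (275,275), both upright. Next come the box and then the collet chuck.

```bash
python3 - <<'E'
from h import *
pick((456.6,341.3),80.2,74,0.7,150)
place((617.1,-189.9),86.6,77.6,0.5,250,200)
pick((431.6,-208.2),86.6,145,0.85,260)
place((591.0,-95.9),86.6,150.6,0.85,260,300)
np.set_printoptions(precision=1,suppress=True)
robot.move_ptp([520,60,380],Q(90)); robot.sleep(.3)
c=cam("wrist"); p,d=capture("wrist"); cv2.imwrite("pics/end.png",p[:,:,::-1])
P=cloud(c,d).reshape(-1,3)
for n,o in dict(arbor=(605.5,185.3),face=(609.8,97.5),collet=(666.5,-100.7),chuck=(591,-95.9),box=(617.1,-189.9)).items():
    w=P[(np.hypot(P[:,0]-o[0],P[:,1]-o[1])<(60 if n=="box" else 38))&(P[:,2]>20)&(P[:,2]<140)]
    h=np.percentile(w[:,2],96); t=w[w[:,2]>h-6]; print(n,h,(t.min(0)+t.max(0))/2,np.ptp(t,axis=0))
p,d=capture("scene"); cv2.imwrite("pics/end_s.png",p[:,:,::-1])
E
```

```text
at t 38.1 [456.9 341.7  74.7] ft [-0.6 -0.4 -0.1] w 0.704 F 0.0
gripped t 38.5 [456.8 341.5  74.4] ft [-0.3 -1.7  7.1] w 0.296 F 60.1
lifted t 39.2 [456.4 341.4 104. ] ft [-0.1 -0.5 -2.7] w 0.289 F 59.5
above t 44.4 [ 617.2 -189.9   89.9] ft [ 0.1 -0.8 -1.6] w 0.293 F 59.3
down t 46.8 [ 617.1 -190.    77.5] ft [-2.7  0.7  5.3] w 0.290 F 60.3
released t 47.3 [ 617.1 -189.9   76.8] ft [-0.6  1.   0.4] w 0.496 F 0.0
at t 51.3 [ 432.  -208.1  145.5] ft [-0.5  0.4  1. ] w 0.851 F 0.0
gripped t 51.6 [ 431.9 -208.3  145.5] ft [-1.4  0.   7.7] w 0.572 F 61.1
lifted t 52.3 [ 431.6 -207.8  174.9] ft [-0.   0.3 -7.1] w 0.569 F 62.9
above t 55.4 [591.2 -95.9 163.1] ft [-0.4 -0.3 -7. ] w 0.570 F 63.5
down t 57.8 [591.4 -96.  150.6] ft [-2.5  0.6  6. ] w 0.568 F 64.6
released t 58.3 [591.  -95.9 149.8] ft [-0.2  0.9  0.2] w 0.847 F 0.0
arbor 99.7175724200395 [604.4 185.3  97.4] [19.9 19.9  7.1]
face 43.97152561795648 [608.   96.2  41.8] [51.  51.6  7.6]
collet 21.160716854086843 [ 652.7 -106.7   20.9] [3.6 5.3 0.5]
chuck 110.55707198545693 [590.7 -95.3 108.2] [49.6 49.2  7.2]
box 29.281520457780406 [ 618.3 -188.6   26.9] [99.7 29.3  7.2]
```

View pics/end.png

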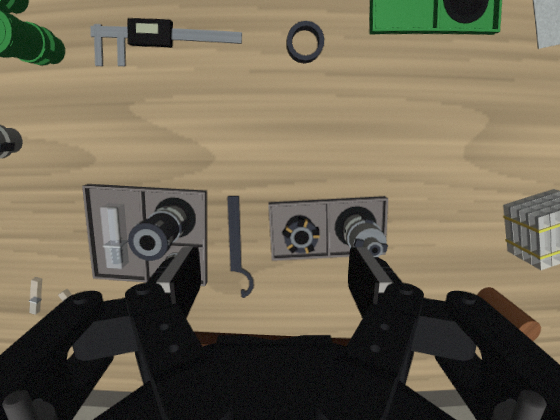

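View pics/end_s.png

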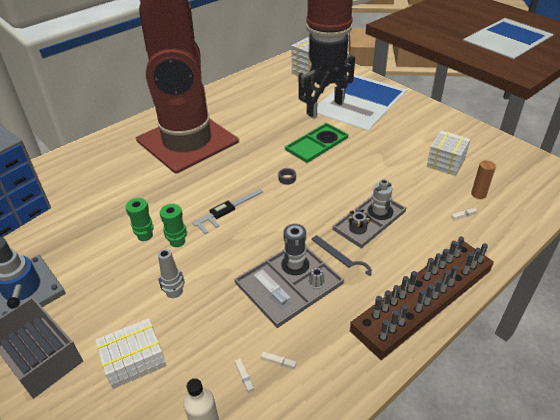

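The wrist picture shows the chuck (150,240), box (112,237), face mill (300,237) and arbor (370,240) in place. The chuck hides the collet there, but the scene picture shows it upright in its bay at (316,277). The shrink-fit chuck is untouched at (171,275), and all measured offsets are within about 2 mm.

```bash
python3 -c "
from plant import robot
print(robot.close_job())"
```

```text
the job is handed in; nothing more can be done
None
```

Both kits are made up and the job is handed in at about 60 s; the arbor, face mill, chuck and box measured within about 2 mm of target, the collet was checked only by picture (upright in its bay), and the shrink-fit chuck was not touched.

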